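Walk the glass billet round to the grinder fence

TASK

Push the heavy cast-glass billet round on the bench with the fingertips, corner by corner as needed, until one of its two long sides lies flush along the working face of the steel fence and none of it overhangs the fence's ends; never grip, tip or lift it. Turn it square to the fence before it meets it, because a glass corner that strikes the steel chips, and bring it up gently. Leave the other things on the bench where they are, keep off the control panel with its knob and motor button, and finish clear of everything.

Things in the scene. Friction and masses are not known exactly. Their poses are not given: they have to be found in the camera images.
- billet: heavy pale green cast-glass billet, a loose flat rectangular block 88 mm (its x) by 128 mm (its y) by 34 mm high, about 0.9 kg, lying on the bench; origin at the centre of its underside, z up. Its two long sides (128 mm) are the faces at x = +44 and x = -44 mm; they are alike. Too wide to be gripped; it slides with some 6 to 15 N
- billet_center (a point): the middle of the billet, 17 mm above the bench; axes as the billet's
- fence: fixed steel fence, a straight rail 300 mm long (its y) and 32 mm high, standing across the bench beyond the billet; origin at bench level in the middle of its working face, which looks towards the robot. Its x axis points from the face into the rail, away from the billet, so the billet lies at negative x in the fence's frame and is flush when its centre is 44 mm from the face (x = -44 mm) and square. The rail is 16 mm thick with a low bolted foot behind it to x = 56 mm
- panel: fixed green control panel box 110 mm (x) by 160 mm (y), 50 mm high, with a black bakelite knob and a chrome motor push button on top, together about 100 mm high; origin under its centre; not to be touched
- bottle_base: cloudy amber bottle base, loose, round, 74 mm across, 33 mm high; origin under its centre; bystander
- burr_holder: wooden diamond-burr holder, loose, 44 mm (x) by 72 mm (y), 59 mm high over the burrs; origin under its centre; bystander
- polish_jar: orange jar with white lid, loose, 64 mm across, 65 mm high; origin under its centre; bystander
- scraper: steel scraper with wooden handle, loose, lying along its x axis from -100 mm (handle end) to +100 mm (blade), 50 mm wide, 16 mm high; bystander
- bead: azure glass bead, loose ring 24 mm across, 14 mm high; origin under its centre; bystander
- hone: grey hand hone, loose bar 90 mm (x) by 30 mm (y) by 18 mm high; origin under its centre; bystander
Mind the look-alikes: they are no part of the job. What is shaped like the billet but black, brown or red is not meant.

How it is judged (in metres and radians):
On the way, in this order (a step that is already met when the one before it is completed fails the run):
1. the billet has been turned square to the fence (within 17 degrees) while still clear of it (angle between the x axis of billet and the x axis of fence, either way round below 0.3 rad and contact force between billet and fence below 0.5 N), for 0.1 s.
2. the billet lies flush against the fence (angle between the x axis of billet and the x axis of fence, either way round below 0.05 rad and x of billet_center in the frame of fence above -0.0475 m), for 0.2 s.
At the end, for the whole second after the job is handed in: A long side of the billet lies flush along the fence face: square within 0.05 rad, its centre at most 47.5 mm from the face (44 mm is touching), within 90 mm of the fence's middle along it (no overhang); the billet flat on the bench and at rest; every bystander within 20 mm of where it began (all of step 2 and x of billet_center in the frame of fence below -0.04 m and y of billet_center in the frame of fence between -0.09 and 0.09 m and height (world z) of billet_center below 0.021 m and angle between billet's own z axis and vertical below 0.05 rad and linear speed of billet below 0.01 m/s and distance of each of bottle_base, burr_holder, polish_jar, scraper, bead, hone from where it was at the start of the episode below 0.02 m).
It fails at once if the billet was lifted or tipped (height (world z) of billet_center above 0.026 m or angle between billet's own z axis and vertical above 0.15 rad).
It fails at once if the billet struck the fence with a corner, more than 17 degrees out of square (contact force between billet and fence above 1 N and angle between the x axis of billet and the x axis of fence, either way round above 0.3 rad).
It fails at once if the billet was rammed against the fence (over 60 N) (contact force between billet and fence above 60 N).
It fails at once if the control panel, knob or button was touched (contact force between any of the fingers, the arm and panel above 1 N).
It fails at once if a bystander was moved (distance of any of bottle_base, burr_holder, polish_jar, scraper, bead, hone from where it was at the start of the episode above 0.02 m).
It also fails if it takes over 64 s, if anything falls off the work surface, if the arm or the gripper's body presses on something with over 40 N, if the wrist force passes 120 N, or if a joint passes its speed limit or range.

ROBOT

A 6-joint arm with a two-finger parallel gripper is mounted at the origin on the work surface. World frame = base frame: x ahead of the robot, y to its left, z up, the work surface at z = 0. Lengths are in mm, angles in rad, forces in N, time in s.
With the tool pointing down it reaches from about 275 to 825 mm from the base axis. Payload 4.9 kg.
Tool frame: the origin (TCP) lies at the very end of the fingers, on their centre line; the grasp point (between the pads) lies 19 mm behind it; z points along the fingers, y is the line along which they close (so a half turn about z gives the same grasp; the last joint's range is limited). The gripper opens to 85 mm and grips with 20 to 120 N. Pads are 22 mm wide; open, the fingers measure 114 mm over their backs; the gripper's body (76 mm by 85 mm) begins 54 mm behind the grasp point. The pads swing forward as they close: fully open they stand 13 mm farther back than shut.
Start: joints at [-1.266, 0.326, -0.193, 1.052, 0, 1.437], TCP at [233.683, -497.906, 231.281] pointing down, gripper open.
Joint ranges: [-2.65, 2.65], [-0.97, 1.79], [-1.3, 1.35], [-1.93, 2.1], [-1.47, 1.37], [-3.14, 3.14]. Speed limits (rad/s): [2.57, 2.57, 3.14, 3.14, 3.14, 3.14].

INTERFACE

Orientations are given as a rotation vector (axis times angle).
In Python, from bench import ctrl gives the robot as it stands.
- The arm moves only by the shell command python3 -m creep 'ROWS' [FORCE]. ROWS is JSON, a list of rows, each an object of numbers: "tx", "ty", "tz": the shift along the tool's x, y, z in mm; "rx", "ry", "rz": the turn, a rotation vector about the tool's x, y, z in degrees; "gripper": the finger opening in mm, from 0 to 85.4. In form: [{"tx": .., "ty": .., "tz": .., "rx": .., "ry": .., "rz": .., "gripper": ..}, ...]. A call has 1 to 12 rows; each row shifts and turns the commanded pose from where the row before left it, along the tool's axes as they then stand; what a row does not reach is not made up. A row lasts 1/8 s, in which the tool goes at most 62.5 mm and 10.7 degrees, less where a joint would pass 70% of its speed; a pose out of reach is approached as far as the arm can. A call is refused whole if a number of a shift passes 62.5 or a number of a turn 10.7, either way. A call with a gripper value outside its range is refused whole. The fingers move at their own pace and stop on an object; FORCE is the grip in N (left out, the last holds). Time passes only in rows, so rows that do not move let the fingers close. It gives the time, the measured TCP pose, the force, the opening and the grip force at its end, in the units of the state.
- ctrl.observe(): the state, without advancing time (a new reading comes with each control period).
- ctrl.get_image(name): name is "scene" or "top" or "wrist"; returns the picture (400x640x3 uint8, blue, green, red); there is no depth.
- ctrl.camera_model(name): a dict with "fx", "fy", "cx", "cy" (pixels), "k1" (the pictures are not rectified: a ray, as slopes to the right and down, at radius r is drawn at 1 + k1 r^2 times it, then the intrinsics apply), "position" and "attitude" of the camera in the world. Camera axes: x right, y down, z forward; pixel columns grow to the right and rows downward; lengths in mm; the calibration is good to about 2 mm. A picture is of the moment at which its call begins: read the wrist's pose just before it. camera_model takes no time and is no camera call; for the wrist camera it gives the pose at the moment of the call.
- ctrl.finish_job(): hands the job in; it is judged then, once.
The state is a dict: "time": time; "qpos": joint angles; "dq": joint speeds; "tau": joint torques, N m; "tool_pos": TCP position; "tcp_rot": TCP orientation; "force": force on the tool from outside, world axes, zero at the start; "torque": the same for the moment, N m; "grip_width": opening from 0.0 (shut) to 1.0 (fully open); "finger_force": force on a finger pad.
Only numpy, scipy, OpenCV 4.12 (cv2) and the standard library are available. Lean on these libraries where they do the work, as an engineer would, in place of code of your own. Each camera call takes 0.05 s, during which the arm holds its last target. There are 200 camera calls.

## Working session

There is one attempt and no reset: what is moved stays moved. The work goes in short steps, Python scripts to look and compute and a shell command to move; the robot and the scene stay as the last step left them, time stands still between calls to the robot, and variables do not carry over. Pictures are saved under pics/ and viewed, at most 13 in all, crops included, and the job is handed in when it is done.

```bash
mkdir -p pics; ls
python3 - <<'E'
from bench import ctrl
import cv2
for n in ("top","scene"):
    cv2.imwrite(f"pics/{n}0.png",ctrl.get_image(n)); print(n,ctrl.camera_model(n))
s=ctrl.observe(); print(s)
E
```

```text
pics
top {'fx': 454.6754803249547, 'fy': 454.6754803249547, 'cx': 321.2997470222943, 'cy': 205.77719152957627, 'k1': -0.12240109134476092, 'position': array([ 393.89007304,    6.84202153, 1274.32313068]), 'attitude': array([-2.14951087,  2.14744712, -0.15088078])}
scene {'fx': 371.81712718627574, 'fy': 371.81712718627574, 'cx': 317.3419012616492, 'cy': 196.17458495804865, 'k1': 0.0037419722711620955, 'position': array([1173.62571899, -209.9954748 ,  964.22707223]), 'attitude': array([-2.1348028 , -1.49738166,  0.44444103])}
{'time': 0.1, 'qpos': array([-1.26614512e+00,  3.26840095e-01, -1.93436871e-01,  1.05196972e+00,
       -3.89128264e-05,  1.43660419e+00]), 'dq': array([-0.00026049, -0.00030046,  0.00351446, -0.00104696, -0.00144776,
        0.00037557]), 'tau': array([ 6.27031732e-04, -4.44239759e+01,  2.63037497e+01,  7.91930943e-03,
       -1.86614889e-04, -5.75734362e-06]), 'tool_pos': array([ 233.54871363, -497.41885211,  230.61411735]), 'tcp_rot': array([-3.06486100e+00, -6.83501613e-01,  2.54722360e-04]), 'force': array([ 0.03276599, -0.12624357, -0.03212084]), 'torque': array([-0.02563879, -0.00137766,  0.06984539]), 'finger_force': 0.0, 'grip_width': 1.0037507564897243}
```

View pics/top0.png

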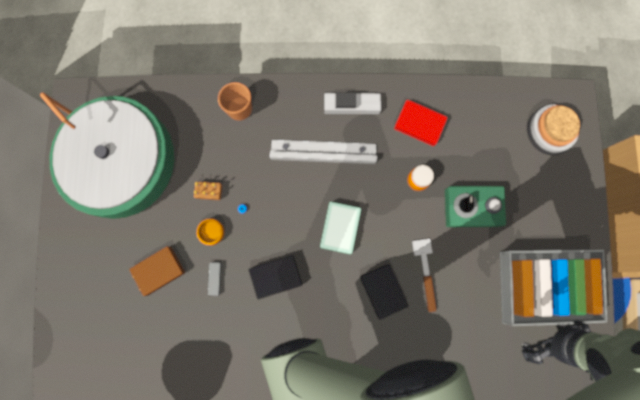

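View pics/scene0.png

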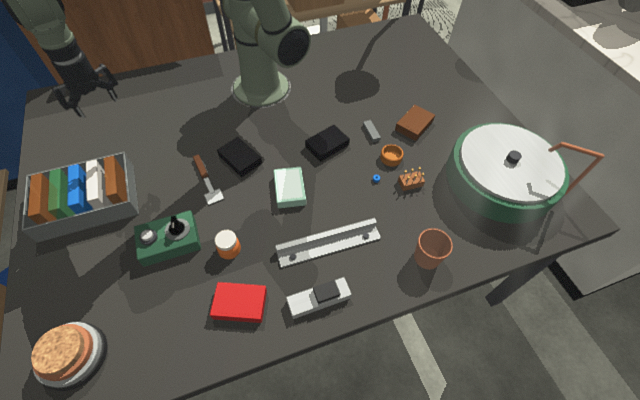

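The top picture shows the pale green billet at about (341,227), the fence along rows 140–162 (columns 270–377), and the jar at (420,177). The scraper's blade is at (422,246) and the panel at (475,206). I'll enlarge the billet and fence area.

```bash
cat > h.py <<'E'
import numpy as np, cv2
from bench import ctrl
from scipy.spatial.transform import Rotation as R
def unproj(n,uv,z,m=None):
    m=m or ctrl.camera_model(n)
    K=np.array([[m['fx'],0,m['cx']],[0,m['fy'],m['cy']],[0,0,1.]])
    p=cv2.undistortPoints(np.array(uv,float).reshape(-1,1,2),K,np.array([m['k1'],0,0,0,0.])).reshape(-1,2)
    d=R.from_rotvec(m['attitude']).apply(np.c_[p,np.ones(len(p))]); o=m['position']
    return (o+d*((z-o[2])/d[:,2])[:,None])[:,:2]
def crop(n,x,y,w,h,f,name):
    im=ctrl.get_image(n); c=cv2.resize(im[y:y+h,x:x+w],None,fx=f,fy=f,interpolation=cv2.INTER_CUBIC)
    cv2.imwrite(name,c); return im
def billet(im):
    """min-area rectangle of the pale green top face in a 'top' picture -> centre xy, angle of the short axis from world x (deg)"""
    b,g,r=[im[...,i].astype(int) for i in range(3)]
    mk=((g-r>8)&(g>130)&(abs(g-b)<60)).astype(np.uint8); mk[:,:255]=0; mk[:,400:]=0; mk[:120]=0
    nl,l,st,_=cv2.connectedComponentsWithStats(mk); k=1+np.argmax(st[1:,4])
    cs,_=cv2.findContours((l==k).astype(np.uint8),cv2.RETR_EXTERNAL,cv2.CHAIN_APPROX_NONE)
    P=unproj('top',max(cs,key=len).reshape(-1,2),34).astype(np.float32)
    c,s,a=cv2.minAreaRect(P); bp=cv2.boxPoints((c,s,a))
    e=bp[1]-bp[0]; f=bp[2]-bp[1]; sh=e if np.hypot(*e)<np.hypot(*f) else f
    t=np.degrees(np.arctan2(sh[1],sh[0])); t=(t+90)%180-90
    return np.array(c),np.array(s),t,bp,st[k]
E
python3 - <<'E'
from h import *
im=crop('top',250,120,200,150,4,'pics/c1.png')
print(billet(im))
E
```

```text
(array([109.93473816,  38.52710724]), array([119.60641479, 253.21565247]), np.float32(0.14027405), array([[ 49.82175, 164.98814],
       [ 50.44167, -88.22675],
       [170.04773, -87.93393],
       [169.42781, 165.28098]], dtype=float32), array([ 262,  354,   96,   46, 1850], dtype=int32))
```

View pics/c1.png

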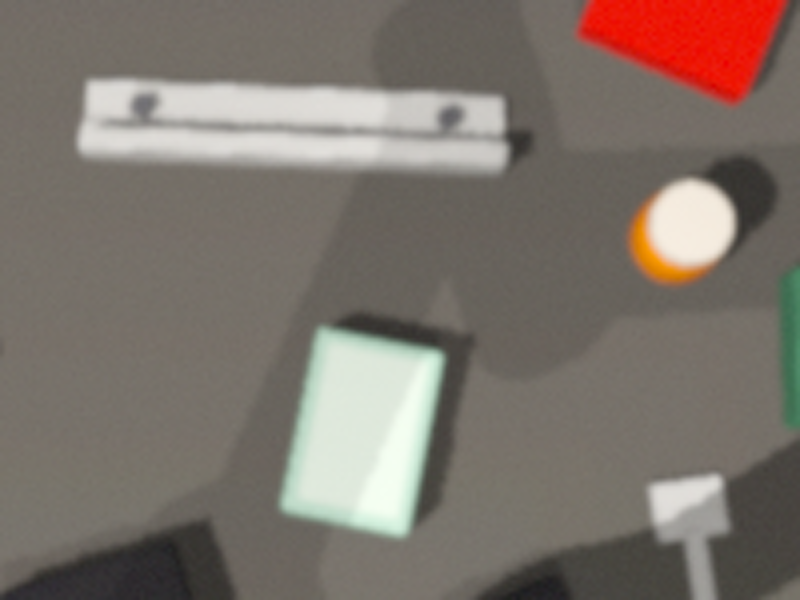

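```bash
sed -i 's/mk\[:120\]=0/mk[:120]=0; mk[300:]=0/' h.py
python3 - <<'E'
from h import *
c=lambda L:[[250+u/4-.4,120+v/4-.4] for u,v in L]
im=ctrl.get_image('top'); C,s,t,bp,st=billet(im); print(C,s,t,bp,st)
print('hand',unproj('top',c([(320,327),(444,350),(408,537),(282,511)]),34))
F=unproj('top',c([(80,158),(508,173)]),0); d=F[0]-F[1]; print('fence',F,F.mean(0),np.hypot(*d),np.degrees(np.arctan2(-d[0],d[1])))
F=unproj('top',c([(80,124),(508,142)]),32); d=F[0]-F[1]; print('fence top back',F,F.mean(0),np.hypot(*d),np.degrees(np.arctan2(-d[0],d[1])))
print('jar',unproj('top',c([(693,223)]),65),'scr',unproj('top',c([(650,487),(722,475),(730,530),(660,540)]),8))
print('black',unproj('top',[(250,275),(294,255),(302,288),(257,297),(360,272),(390,263),(408,305),(378,318)],34))
print('bead,hone,burr,bottle',unproj('top',[(242,208),(215,278),(208,190),(209,231)],15), 'panel',unproj('top',[(447,187),(446,226),(507,186)],50),'pcam')
print(R.from_rotvec(ctrl.observe()['tcp_rot']).as_matrix().round(2), ctrl.camera_model('wrist'))
E
```

```text
[508.85717773 -44.1157608 ] [ 92.56325531 133.25932312] 78.21265 [[ 434.17816    -75.810326 ]
 [ 564.6274    -103.032524 ]
 [ 583.5362     -12.421196 ]
 [ 453.08698     14.8010025]] [ 320  201   41   54 1627]
hand [[ 581.6120301   -15.67190882]
 [ 565.67453982 -101.11493194]
 [ 437.29357519  -75.31632696]
 [ 454.93685056   10.37182538]]
fence [[ 709.7237895   156.29401273]
 [ 698.95649093 -151.76914793]] [704.34014021   2.2624324 ] 308.25127034645203 -2.0017639711081885
fence top back [[ 726.40673804  153.03379671]
 [ 713.66822454 -148.21435084]] [720.03748129   2.40972294] 301.5173562553778 -2.4213543332318324
jar [[ 649.03745509 -269.97899444]] scr [[ 472.65922409 -246.90586361]
 [ 480.9101515  -298.1638419 ]
 [ 442.38407268 -302.77977722]
 [ 435.65942764 -253.11748952]]
black [[ 379.41625974  200.45316964]
 [ 434.03607195   81.3020096 ]
 [ 345.19482011   59.06163556]
 [ 320.45140867  180.50517771]
 [ 388.1890522   -97.78872465]
 [ 412.26085412 -179.77324977]
 [ 298.908828   -227.13856902]
 [ 264.8709876  -145.42621806]]
bead,hone,burr,bottle [[565.43031986 229.72640082]
 [370.13394807 300.72032541]
 [616.78658725 328.31074784]
 [500.37391562 321.33765192]] panel [[ 619.70879176 -339.98019861]
 [ 511.58770948 -333.09016534]
 [ 623.34901056 -512.1114274 ]] pcam
[[ 0.91  0.42 -0.  ]
 [ 0.42 -0.91  0.  ]
 [ 0.   -0.   -1.  ]] {'fx': 304.2848641725796, 'fy': 304.2848641725796, 'cx': 317.49628144455806, 'cy': 198.48977075426836, 'k1': -0.04758667520371472, 'position': array([ 294.78666258, -467.46040021,  371.82059212]), 'attitude': array([ 2.44847573, -1.55624772, -0.2171064 ])}
```

```bash
python3 -m creep '[{"rz":9,"gripper":0},{"rz":9,"gripper":0},{"rz":8.7,"gripper":0},{"tx":25,"ty":-48},{"tx":25,"ty":-48},{"tx":25,"ty":-48},{"tx":25,"ty":-48}]' 30
python3 - <<'E'
from h import *
s=ctrl.observe(); print(s['qpos'].round(2)); print(R.from_rotvec(s['tcp_rot']).as_matrix().round(3))
E
```

```text
[-1.27  0.33 -0.19  1.05  0.    1.44]
[[ 0.905  0.425 -0.   ]
 [ 0.425 -0.905  0.001]
 [ 0.    -0.001 -1.   ]]invalid input at $[0]: expected keys tx, ty, tz, rx, ry, rz, gripper
```

```bash
python3 -m creep '[{"tx":0,"ty":0,"tz":0,"rx":0,"ry":0,"rz":9,"gripper":0},{"tx":0,"ty":0,"tz":0,"rx":0,"ry":0,"rz":9,"gripper":0},{"tx":0,"ty":0,"tz":0,"rx":0,"ry":0,"rz":9.2,"gripper":0},{"tx":25,"ty":-48,"tz":0,"rx":0,"ry":0,"rz":0,"gripper":0},{"tx":25,"ty":-48,"tz":0,"rx":0,"ry":0,"rz":0,"gripper":0},{"tx":25,"ty":-48,"tz":0,"rx":0,"ry":0,"rz":0,"gripper":0},{"tx":25,"ty":-48,"tz":0,"rx":0,"ry":0,"rz":0,"gripper":0}]' 30
python3 - <<'E'
from h import *
s=ctrl.observe(); print(s['qpos'].round(2)); print(R.from_rotvec(s['tcp_rot']).as_matrix().round(3),s['tool_pos'],s['force'])
E
```

```text
time: 1.08
tool_pos: [341.1, -308.1, 231.2]
tcp_rot: [-3.141, 0.057, -0.0]
force: [0.1, -0.1, 0.3]
grip_width: -0.001
finger_force: 0.0
[-0.9   0.16 -0.41  1.    0.    2.28]
[[ 0.999 -0.036  0.   ]
 [-0.036 -0.999  0.   ]
 [ 0.    -0.    -1.   ]] [ 341.06923442 -308.0904865   231.24577811] [ 0.11143953 -0.14935473  0.33190319]
```

```bash
python3 -m creep '[{"tx":0,"ty":0,"tz":0,"rx":0,"ry":0,"rz":-10,"gripper":0},{"tx":0,"ty":0,"tz":0,"rx":0,"ry":0,"rz":-10,"gripper":0},{"tx":0,"ty":0,"tz":0,"rx":0,"ry":0,"rz":-10,"gripper":0},{"tx":0,"ty":0,"tz":0,"rx":0,"ry":0,"rz":-10,"gripper":0},{"tx":0,"ty":0,"tz":0,"rx":0,"ry":0,"rz":-10,"gripper":0},{"tx":0,"ty":0,"tz":0,"rx":0,"ry":0,"rz":-10,"gripper":0},{"tx":0,"ty":0,"tz":0,"rx":0,"ry":0,"rz":-10,"gripper":0},{"tx":0,"ty":0,"tz":0,"rx":0,"ry":0,"rz":-10,"gripper":0},{"tx":0,"ty":0,"tz":0,"rx":0,"ry":0,"rz":-10,"gripper":0},{"tx":0,"ty":0,"tz":0,"rx":0,"ry":0,"rz":-10,"gripper":0},{"tx":0,"ty":0,"tz":0,"rx":0,"ry":0,"rz":-10,"gripper":0},{"tx":0,"ty":0,"tz":0,"rx":0,"ry":0,"rz":-10,"gripper":0}]' 30
python3 -m creep '[{"tx":0,"ty":0,"tz":0,"rx":0,"ry":0,"rz":-10,"gripper":0},{"tx":0,"ty":0,"tz":0,"rx":0,"ry":0,"rz":-10,"gripper":0},{"tx":0,"ty":0,"tz":0,"rx":0,"ry":0,"rz":-10,"gripper":0},{"tx":0,"ty":0,"tz":0,"rx":0,"ry":0,"rz":-10,"gripper":0},{"tx":0,"ty":0,"tz":0,"rx":0,"ry":0,"rz":-10,"gripper":0},{"tx":0,"ty":0,"tz":0,"rx":0,"ry":0,"rz":-10,"gripper":0},{"tx":-24,"ty":49,"tz":0,"rx":0,"ry":0,"rz":0,"gripper":0},{"tx":-24,"ty":49,"tz":0,"rx":0,"ry":0,"rz":0,"gripper":0},{"tx":-24,"ty":49,"tz":0,"rx":0,"ry":0,"rz":0,"gripper":0},{"tx":-24,"ty":49,"tz":0,"rx":0,"ry":0,"rz":0,"gripper":0}]' 30
python3 - <<'E'
from h import *
s=ctrl.observe(); print(s['qpos'].round(2)); print(R.from_rotvec(s['tcp_rot']).as_matrix().round(3),s['tool_pos'],s['force'])
E
```

```text
time: 2.58
tool_pos: [340.4, -309.5, 231.2]
tcp_rot: [-1.612, -2.696, -0.0]
force: [-0.5, -0.1, 0.2]
grip_width: -0.002
finger_force: 0.0
time: 3.82
tool_pos: [444.1, -115.7, 231.3]
tcp_rot: [0.057, 3.141, -0.0]
force: [1.4, -0.6, -0.5]
grip_width: -0.001
finger_force: 0.0
[-0.42  0.16 -0.42  1.   -0.   -0.38]
[[-0.999  0.036  0.   ]
 [ 0.036  0.999 -0.   ]
 [-0.    -0.    -1.   ]] [ 444.09699113 -115.65382031  231.3442873 ] [ 1.36976725 -0.5899254  -0.48649536]
```

```bash
python3 -m creep '[{"tx":0,"ty":0,"tz":50,"rx":0,"ry":0,"rz":0,"gripper":0},{"tx":0,"ty":0,"tz":50,"rx":0,"ry":0,"rz":0,"gripper":0},{"tx":0,"ty":0,"tz":50,"rx":0,"ry":0,"rz":0,"gripper":0},{"tx":0,"ty":0,"tz":40,"rx":0,"ry":0,"rz":0,"gripper":0},{"tx":0,"ty":0,"tz":10,"rx":0,"ry":0,"rz":0,"gripper":0},{"tx":0,"ty":0,"tz":10,"rx":0,"ry":0,"rz":0,"gripper":0},{"tx":0,"ty":0,"tz":7,"rx":0,"ry":0,"rz":0,"gripper":0},{"tx":0,"ty":0,"tz":0,"rx":0,"ry":0,"rz":0,"gripper":0}]'
python3 - <<'E'
from h import *
a=crop('wrist',0,0,640,400,1,'pics/w1.png')
E
```

```text
time: 4.82
tool_pos: [443.9, -117.4, 14.7]
tcp_rot: [0.056, 3.14, -0.001]
force: [-0.3, 0.0, -1.0]
grip_width: 0.004
finger_force: 0.0
```

View pics/w1.png

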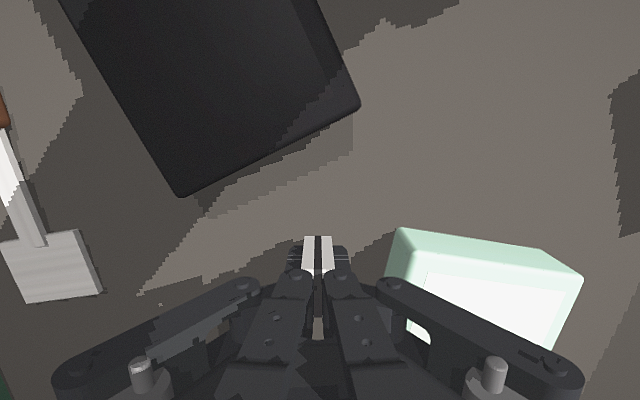

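The wrist view shows the shut fingertips at (318,250). The billet's near corner is at (398,230) on the +y side, and the black block is clear above. I'll push towards +y.

```bash
python3 -m creep '[{"tx":0,"ty":9,"tz":0,"rx":0,"ry":0,"rz":0,"gripper":0},{"tx":0,"ty":9,"tz":0,"rx":0,"ry":0,"rz":0,"gripper":0},{"tx":0,"ty":6,"tz":0,"rx":0,"ry":0,"rz":0,"gripper":0},{"tx":0,"ty":6,"tz":0,"rx":0,"ry":0,"rz":0,"gripper":0},{"tx":0,"ty":6,"tz":0,"rx":0,"ry":0,"rz":0,"gripper":0},{"tx":0,"ty":6,"tz":0,"rx":0,"ry":0,"rz":0,"gripper":0},{"tx":0,"ty":6,"tz":0,"rx":0,"ry":0,"rz":0,"gripper":0},{"tx":0,"ty":6,"tz":0,"rx":0,"ry":0,"rz":0,"gripper":0},{"tx":0,"ty":6,"tz":0,"rx":0,"ry":0,"rz":0,"gripper":0},{"tx":0,"ty":0,"tz":0,"rx":0,"ry":0,"rz":0,"gripper":0}]'
python3 - <<'E'
from h import *
a=crop('top',250,120,200,150,4,'pics/c2.png'); C,s,t,bp,st=billet(a); print(C,s,t,bp)
E
```

```text
time: 6.12
tool_pos: [445.7, -56.3, 14.2]
tcp_rot: [0.055, 3.141, 0.002]
force: [-1.8, -1.7, 2.0]
grip_width: -0.001
finger_force: 0.9
[518.17852783 -27.83401489] [ 92.20933533 133.03283691] 59.440582 [[ 437.46      -33.715828]
 [ 552.01495  -101.35389 ]
 [ 598.8971    -21.952202]
 [ 484.3421     45.68586 ]]
```

View pics/c2.png

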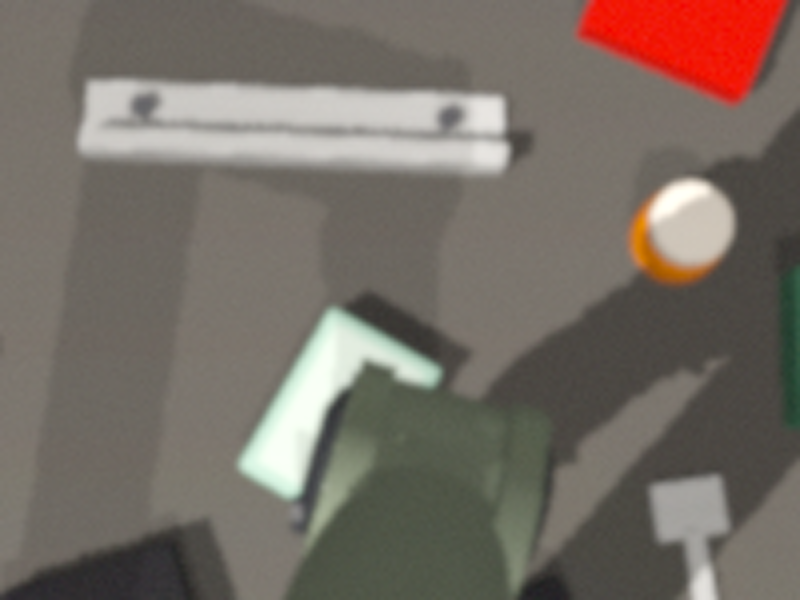

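The top picture shows the billet turned about 19°, with corners in the crop at (333,310), (443,372) and (240,465). The gripper sits over its near right side and everything else is unmoved. I'll keep pushing.

```bash
python3 -m creep '[{"tx":0,"ty":6,"tz":0,"rx":0,"ry":0,"rz":0,"gripper":0},{"tx":0,"ty":6,"tz":0,"rx":0,"ry":0,"rz":0,"gripper":0},{"tx":0,"ty":6,"tz":0,"rx":0,"ry":0,"rz":0,"gripper":0},{"tx":0,"ty":6,"tz":0,"rx":0,"ry":0,"rz":0,"gripper":0},{"tx":-1,"ty":6,"tz":0,"rx":0,"ry":0,"rz":0,"gripper":0},{"tx":-1,"ty":6,"tz":0,"rx":0,"ry":0,"rz":0,"gripper":0},{"tx":-2,"ty":6,"tz":0,"rx":0,"ry":0,"rz":0,"gripper":0},{"tx":-2,"ty":6,"tz":0,"rx":0,"ry":0,"rz":0,"gripper":0},{"tx":0,"ty":0,"tz":0,"rx":0,"ry":0,"rz":0,"gripper":0}]'
python3 - <<'E'
from h import *
im=ctrl.get_image('top'); C,s,t,bp,st=billet(im); print(C,s,t,bp)
E
```

```text
time: 7.3
tool_pos: [453.5, -8.5, 14.2]
tcp_rot: [0.055, 3.141, 0.002]
force: [-0.7, 0.5, -0.6]
grip_width: 0.003
finger_force: 0.4
[554.52233887 -31.82455444] [61.69572067 69.73146057] 31.262306 [[510.05975  -18.030035]
 [546.2474   -77.636505]
 [598.9849   -45.619072]
 [562.7973    13.987396]]
```

Run:
```python
from h import *
crop('top',270,150,130,100,6,'pics/c3.png')
```

```text
(no output)
```

View pics/c3.png

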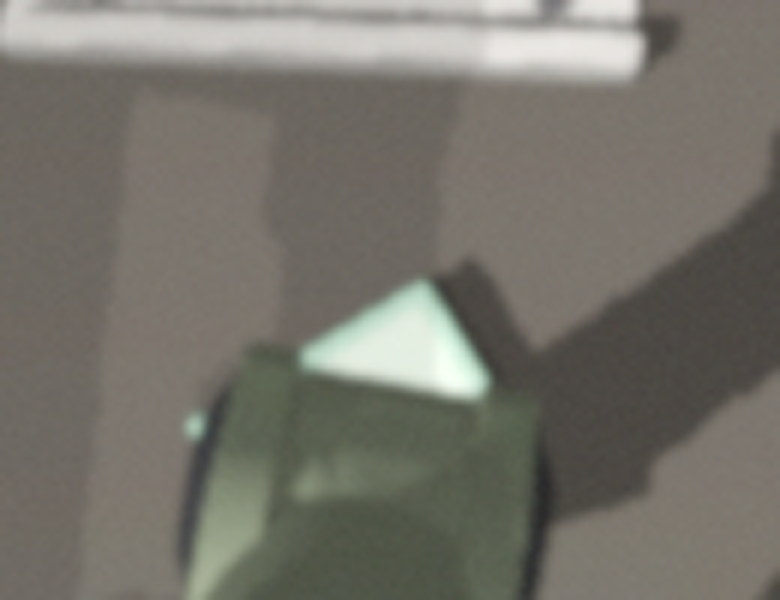

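The crop shows the far corner at (425,282), the left corner peeping out at (188,424), and the right one near (488,390). The gripper hides the rest.

Run:
```python
from h import *
P=unproj('top',[(270+u/6-.4,150+v/6-.4) for u,v in [(425,282),(188,424),(302,355),(488,385)]],34)
d=P[0]-P[2]; th=np.degrees(np.arctan2(d[1],d[0]))+90; print(P, np.hypot(*(P[0]-P[1])), 'short axis',th)
a=np.radians(th); e=np.array([np.cos(a),np.sin(a)]); n=np.array([-e[1],e[0]]); print('centre',P[0]-44*e+64*n)
```

```text
[[594.91932494 -45.6374674 ]
 [529.05054794  63.05744049]
 [560.9402246   10.96945504]
 [547.14411531 -74.28960413]] 127.0955498254617 short axis 30.974879327375398
centre [524.25565013 -13.40945068]
```

```bash
python3 -m creep '[{"tx":-3,"ty":6,"tz":0,"rx":0,"ry":0,"rz":0,"gripper":0},{"tx":-3,"ty":6,"tz":0,"rx":0,"ry":0,"rz":0,"gripper":0},{"tx":-4,"ty":5,"tz":0,"rx":0,"ry":0,"rz":0,"gripper":0},{"tx":-4,"ty":5,"tz":0,"rx":0,"ry":0,"rz":0,"gripper":0},{"tx":-4,"ty":5,"tz":0,"rx":0,"ry":0,"rz":0,"gripper":0},{"tx":-5,"ty":4,"tz":0,"rx":0,"ry":0,"rz":0,"gripper":0},{"tx":-5,"ty":4,"tz":0,"rx":0,"ry":0,"rz":0,"gripper":0},{"tx":0,"ty":0,"tz":0,"rx":0,"ry":0,"rz":0,"gripper":0}]'
python3 -m creep '[{"tx":10,"ty":-10,"tz":0,"rx":0,"ry":0,"rz":0,"gripper":0},{"tx":40,"ty":-20,"tz":0,"rx":0,"ry":0,"rz":0,"gripper":0},{"tx":20,"ty":0,"tz":-60,"rx":0,"ry":0,"rz":0,"gripper":85},{"tx":50,"ty":0,"tz":-20,"rx":0,"ry":0,"rz":0,"gripper":85},{"tx":20,"ty":0,"tz":0,"rx":0,"ry":0,"rz":0,"gripper":85},{"tx":0,"ty":0,"tz":0,"rx":0,"ry":0,"rz":0,"gripper":85}]'
python3 - <<'E'
from h import *
im=crop('top',250,120,200,150,4,'pics/c4.png'); C,s,t,bp,st=billet(im); print(C,s,t,bp)
E
```

```text
time: 8.4
tool_pos: [483.8, 25.1, 14.4]
tcp_rot: [0.055, 3.139, 0.002]
force: [-1.3, 0.4, -0.6]
grip_width: 0.004
finger_force: 0.5
time: 9.15
tool_pos: [341.0, -0.8, 94.0]
tcp_rot: [0.058, 3.14, -0.0]
force: [0.1, -0.3, -0.0]
grip_width: 0.848
finger_force: 0.0
[543.36749268  -3.89464569] [ 93.51515198 132.46792603] 4.3961945 [[491.67047   58.560345]
 [501.82452  -73.51784 ]
 [595.0645   -66.34964 ]
 [584.91046   65.728546]]
```

View pics/c4.png

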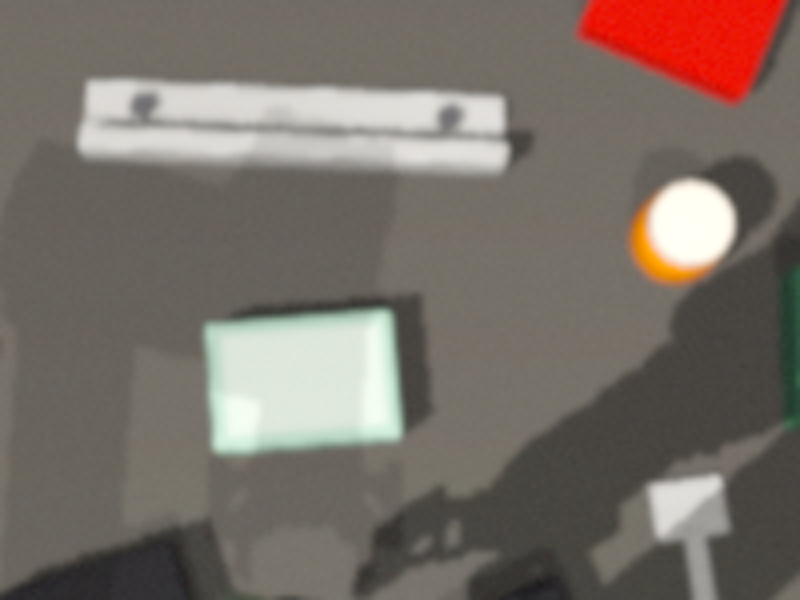

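The billet is nearly square, at 4.4° against the fence's -2.2°. Its crop corners are (205,323), (392,308), (403,440) and (213,453), and it is well clear of the fence. I'll push with two parted fingers.

```bash
python3 -m creep '[{"tx":-40,"ty":1,"tz":0,"rx":0,"ry":0,"rz":0,"gripper":60},{"tx":-45,"ty":1,"tz":0,"rx":0,"ry":0,"rz":0,"gripper":60},{"tx":-37,"ty":1,"tz":0,"rx":0,"ry":0,"rz":0,"gripper":60},{"tx":0,"ty":0,"tz":40,"rx":0,"ry":0,"rz":0,"gripper":60},{"tx":0,"ty":0,"tz":30,"rx":0,"ry":0,"rz":0,"gripper":60},{"tx":0,"ty":0,"tz":10,"rx":0,"ry":0,"rz":0,"gripper":60},{"tx":0,"ty":0,"tz":6,"rx":0,"ry":0,"rz":0,"gripper":60},{"tx":0,"ty":0,"tz":0,"rx":0,"ry":0,"rz":0,"gripper":60}]'
python3 - <<'E'
from h import *
a=crop('wrist',0,0,640,400,1,'pics/w2.png')
E
```

```text
time: 10.2
tool_pos: [464.6, -2.0, 7.9]
tcp_rot: [0.057, 3.14, -0.0]
force: [-0.2, -1.2, 0.8]
grip_width: 0.707
finger_force: 0.0
```

View pics/w2.png

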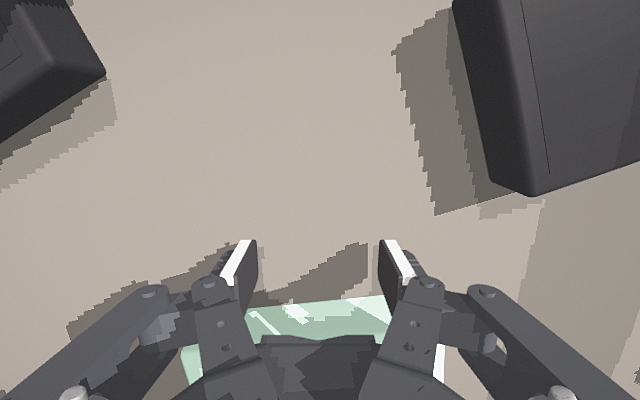

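The wrist view shows both fingertips at (245,260) and (390,260), straddling the billet's near face, with the black blocks clear. I'll push forward.

```bash
python3 -m creep '[{"tx":-12,"ty":0,"tz":0,"rx":0,"ry":0,"rz":0,"gripper":60},{"tx":-8,"ty":0,"tz":0,"rx":0,"ry":0,"rz":0,"gripper":60},{"tx":-8,"ty":0,"tz":0,"rx":0,"ry":0,"rz":0,"gripper":60},{"tx":-8,"ty":0,"tz":0,"rx":0,"ry":0,"rz":0,"gripper":60},{"tx":-8,"ty":0,"tz":0,"rx":0,"ry":0,"rz":0,"gripper":60},{"tx":-8,"ty":0,"tz":0,"rx":0,"ry":0,"rz":0,"gripper":60},{"tx":-8,"ty":0,"tz":0,"rx":0,"ry":0,"rz":0,"gripper":60},{"tx":-8,"ty":0,"tz":0,"rx":0,"ry":0,"rz":0,"gripper":60},{"tx":-8,"ty":0,"tz":0,"rx":0,"ry":0,"rz":0,"gripper":60},{"tx":-8,"ty":0,"tz":0,"rx":0,"ry":0,"rz":0,"gripper":60},{"tx":-8,"ty":0,"tz":0,"rx":0,"ry":0,"rz":0,"gripper":60},{"tx":0,"ty":0,"tz":0,"rx":0,"ry":0,"rz":0,"gripper":60}]'
python3 - <<'E'
from h import *
crop('top',260,120,130,100,6,'pics/c5.png')
E
```

```text
time: 11.75
tool_pos: [555.4, -5.0, 7.3]
tcp_rot: [-0.056, -3.139, -0.0]
force: [-2.8, 0.9, -0.0]
grip_width: 0.701
finger_force: 1.6
```

View pics/c5.png

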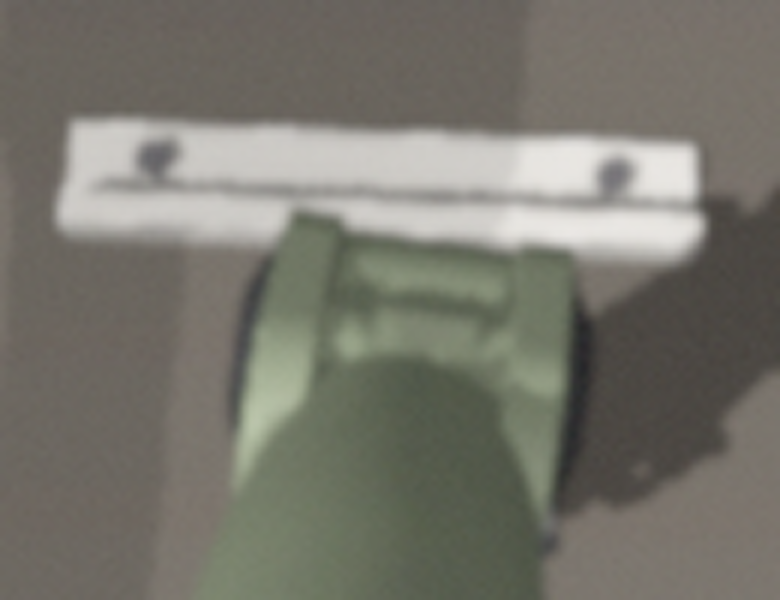

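The gripper hides the billet here, but the fence is plain in the picture. By the finger position, about 50 mm are left. I'll advance 36 mm, back off and check the pose before contact.

```bash
python3 -m creep '[{"tx":-6,"ty":0,"tz":0,"rx":0,"ry":0,"rz":0,"gripper":60},{"tx":-6,"ty":0,"tz":0,"rx":0,"ry":0,"rz":0,"gripper":60},{"tx":-6,"ty":0,"tz":0,"rx":0,"ry":0,"rz":0,"gripper":60},{"tx":-6,"ty":0,"tz":0,"rx":0,"ry":0,"rz":0,"gripper":60},{"tx":-6,"ty":0,"tz":0,"rx":0,"ry":0,"rz":0,"gripper":60},{"tx":-4,"ty":0,"tz":0,"rx":0,"ry":0,"rz":0,"gripper":60},{"tx":-2,"ty":0,"tz":0,"rx":0,"ry":0,"rz":0,"gripper":60},{"tx":0,"ty":0,"tz":0,"rx":0,"ry":0,"rz":0,"gripper":60}]'
python3 -m creep '[{"tx":20,"ty":0,"tz":0,"rx":0,"ry":0,"rz":0,"gripper":60},{"tx":50,"ty":0,"tz":0,"rx":0,"ry":0,"rz":0,"gripper":60},{"tx":50,"ty":0,"tz":-30,"rx":0,"ry":0,"rz":0,"gripper":60},{"tx":60,"ty":0,"tz":-40,"rx":0,"ry":0,"rz":0,"gripper":60},{"tx":50,"ty":0,"tz":0,"rx":0,"ry":0,"rz":0,"gripper":60},{"tx":0,"ty":0,"tz":0,"rx":0,"ry":0,"rz":0,"gripper":60}]'
python3 - <<'E'
from h import *
im=crop('top',260,120,130,100,6,'pics/c6.png'); C,s,t,bp,st=billet(im); print(C,s,t,bp)
E
```

```text
time: 12.8
tool_pos: [591.5, -6.4, 7.3]
tcp_rot: [-0.056, -3.14, -0.0]
force: [-3.7, -0.1, -1.8]
grip_width: 0.699
finger_force: 1.7
time: 13.55
tool_pos: [367.3, 2.0, 72.7]
tcp_rot: [0.057, 3.141, 0.0]
force: [1.4, -0.4, -0.2]
grip_width: 0.703
finger_force: 0.0
[646.91424561 -12.20632935] [132.18019104  97.13739014] -2.2443085 [[595.7947   -76.34375 ]
 [692.85754  -80.147705]
 [698.0338    51.93109 ]
 [600.97095   55.735046]]
```

View pics/c6.png

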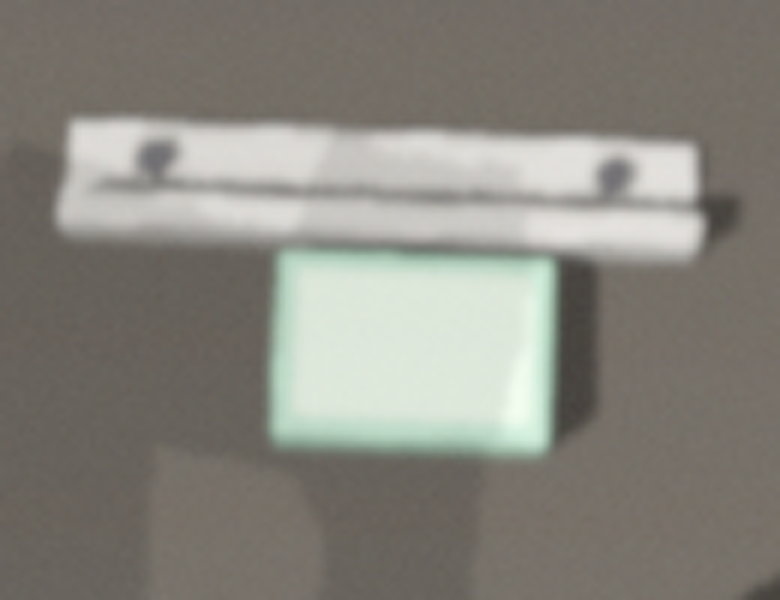

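The billet lies square (-2.2°, same as the fence), crop corners (278,255), (555,258), (272,445) and (550,452), about 13 mm short of the face. I'll go back in and creep up.

```bash
python3 -m creep '[{"tx":-50,"ty":-1,"tz":0,"rx":0,"ry":0,"rz":0,"gripper":60},{"tx":-60,"ty":-1,"tz":40,"rx":0,"ry":0,"rz":0,"gripper":60},{"tx":-50,"ty":-1,"tz":26,"rx":0,"ry":0,"rz":0,"gripper":60},{"tx":-50,"ty":-1,"tz":0,"rx":0,"ry":0,"rz":0,"gripper":60},{"tx":-12,"ty":0,"tz":0,"rx":0,"ry":0,"rz":0,"gripper":60},{"tx":-4,"ty":0,"tz":0,"rx":0,"ry":0,"rz":0,"gripper":60},{"tx":-2,"ty":0,"tz":0,"rx":0,"ry":0,"rz":0,"gripper":60},{"tx":-2,"ty":0,"tz":0,"rx":0,"ry":0,"rz":0,"gripper":60},{"tx":-2,"ty":0,"tz":0,"rx":0,"ry":0,"rz":0,"gripper":60}]'
python3 -m creep '[{"tx":-2,"ty":0,"tz":0,"rx":0,"ry":0,"rz":0,"gripper":60},{"tx":-2,"ty":0,"tz":0,"rx":0,"ry":0,"rz":0,"gripper":60},{"tx":-2,"ty":0,"tz":0,"rx":0,"ry":0,"rz":0,"gripper":60}]'
```

```text
time: 14.72
tool_pos: [591.6, -10.2, 11.6]
tcp_rot: [-0.056, -3.138, 0.0]
force: [-6.9, -0.2, 5.3]
grip_width: 0.702
finger_force: 3.6
time: 15.1
tool_pos: [595.9, -10.3, 11.3]
tcp_rot: [-0.056, -3.135, -0.0]
force: [-7.9, 0.2, 5.8]
grip_width: 0.703
finger_force: 4.1
```

```bash
python3 -m creep '[{"tx":-1.5,"ty":0,"tz":0,"rx":0,"ry":0,"rz":0,"gripper":60},{"tx":-1.5,"ty":0,"tz":0,"rx":0,"ry":0,"rz":0,"gripper":60}]'
python3 -m creep '[{"tx":-1.5,"ty":0,"tz":0,"rx":0,"ry":0,"rz":0,"gripper":60},{"tx":-1,"ty":0,"tz":0,"rx":0,"ry":0,"rz":0,"gripper":60}]'
python3 -m creep '[{"tx":-1,"ty":0,"tz":0,"rx":0,"ry":0,"rz":0,"gripper":60},{"tx":-1,"ty":0,"tz":0,"rx":0,"ry":0,"rz":0,"gripper":60}]'
```

```text
time: 15.35
tool_pos: [598.8, -10.4, 11.3]
tcp_rot: [-0.056, -3.135, -0.0]
force: [-8.4, -0.2, 5.5]
grip_width: 0.703
finger_force: 4.2
time: 15.6
tool_pos: [600.6, -10.4, 11.2]
tcp_rot: [-0.056, -3.133, -0.0]
force: [-11.6, 1.0, 9.6]
grip_width: 0.707
finger_force: 5.8
time: 15.85
tool_pos: [600.6, -10.4, 10.9]
tcp_rot: [-0.056, -3.13, -0.0]
force: [-15.9, -0.3, 10.1]
grip_width: 0.705
finger_force: 7.8
```

```bash
python3 -m creep '[{"tx":-1,"ty":0,"tz":0,"rx":0,"ry":0,"rz":0,"gripper":60},{"tx":-1,"ty":0,"tz":0,"rx":0,"ry":0,"rz":0,"gripper":60},{"tx":-1,"ty":0,"tz":0,"rx":0,"ry":0,"rz":0,"gripper":60},{"tx":0,"ty":0,"tz":0,"rx":0,"ry":0,"rz":0,"gripper":60}]'
python3 -m creep '[{"tx":5,"ty":0,"tz":0,"rx":0,"ry":0,"rz":0,"gripper":60},{"tx":20,"ty":0,"tz":0,"rx":0,"ry":0,"rz":0,"gripper":60},{"tx":50,"ty":0,"tz":0,"rx":0,"ry":0,"rz":0,"gripper":60},{"tx":40,"ty":0,"tz":-50,"rx":0,"ry":0,"rz":0,"gripper":60},{"tx":60,"ty":0,"tz":-60,"rx":0,"ry":0,"rz":0,"gripper":60},{"tx":50,"ty":0,"tz":-60,"rx":0,"ry":0,"rz":0,"gripper":60},{"tx":0,"ty":0,"tz":0,"rx":0,"ry":0,"rz":0,"gripper":60},{"tx":0,"ty":0,"tz":0,"rx":0,"ry":0,"rz":0,"gripper":60}]'
python3 - <<'E'
from h import *
im=crop('top',180,100,320,220,2.5,'pics/c7.png'); C,s,t,bp,st=billet(im); print(C,s,t,bp)
E
```

```text
time: 16.35
tool_pos: [600.6, -10.4, 10.6]
tcp_rot: [-0.057, -3.124, 0.0]
force: [-20.7, 0.2, 15.5]
grip_width: 0.702
finger_force: 10.6
time: 17.35
tool_pos: [412.8, -4.0, 152.9]
tcp_rot: [0.057, 3.139, -0.001]
force: [0.0, 0.2, -0.4]
grip_width: 0.705
finger_force: 0.0
[655.44927979 -12.42195129] [132.30166626  94.64981079] -2.3800507 [[605.41815  -76.55042 ]
 [699.98627  -80.48101 ]
 [705.4804    51.70652 ]
 [610.9123    55.637108]]
```

View pics/c7.png

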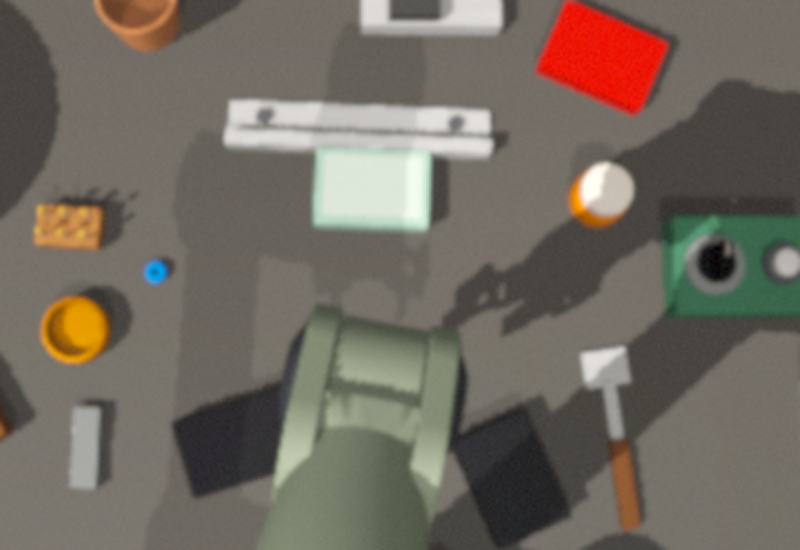

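The picture shows the billet flush along the fence (crop 315–432 × 147–230), well inside the fence's ends. The bystanders are unmoved and the arm is clear, so I'm handing in.

```bash
python3 -c "
from bench import ctrl
print(ctrl.finish_job())"
```

```text
the job is handed in; nothing more can be done
None
```

I pushed the billet square and then flush along the fence, about 14 mm off its middle. The last push peaked at about 21 N, the bystanders looked unmoved in the last picture, and the arm is clear; the job is handed in, but no verdict came back.

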